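# Shut a cordless ultrasound probe in the cleaning unit

## Robot

A 6-joint arm with a two-finger parallel gripper is mounted at the origin on the work surface. World frame = base frame: x ahead of the robot, y to its left, z up, the work surface at z = 0. Lengths are in m, angles in rad, forces in N, time in s.
With the tool pointing down it reaches from about 0.25 to 0.775 m from the base axis. Payload 4 kg.
Tool frame: the origin (TCP) lies at the very end of the fingers, on their centre line; the grasp point (between the pads) lies bot.hold_point_z behind it (bot.hold_point_z is the distance from the TCP to the grasp point, in m); z points along the fingers, y is the direction in which the jaws open and shut (so a half turn about z gives the same grasp; the last joint's range is limited). The gripper opens to 94 mm and grips with 3 to 60 N. Pads are 16 mm wide; open, the fingers measure 119 mm over their backs; the gripper's body (75 mm by 177 mm) begins 78 mm behind the grasp point.
Start: joints at [-1.213, 0.087, 1.371, -0, 1.684, -0.103], TCP at [0.245, -0.493, 0.206] pointing down, gripper open.
Joint ranges: [-3.1, 3.1], [-0.76, 2.03], [0.27, 2.55], [-1.08, 4.22], [0.17, 2.65], [-2.57, 2.57]. Speed limits (rad/s): [2.79, 2.79, 3.14, 3.14, 3.14, 3.14].

## Interface

Orientations are given as a rotation vector (axis times angle).
In Python, from rig import bot gives the robot as it stands. Calls block until the motion is done:
- bot.movep(position, orientation): joint-space move of the TCP to a pose.
- bot.movel(position, orientation=None, vel=0.15, f_stop=None): straight line of the TCP; orientation=None keeps the orientation; vel is the mean speed in m/s. With f_stop (N) it stops when the force on the tool has changed by that much, and returns True; else False.
- bot.goto_joints(angles): joint-space move.
- bot.command_gripper(opening): finger opening in m; the grip force is fixed at half the most; returns when the fingers have stopped.
- bot.pause(seconds).
- bot.solve_ik(position, orientation): joint angles nearest the present ones, or None.
- bot.sense(): the state.
- bot.get_image(name): name is "side" or "top" or "wrist"; returns (picture, depth): 384x512x3 uint8, red, green, blue; 384x512 float32, m along the optical axis (not along the pixel's ray), 0 where there is no reading.
- bot.camera_model(name): a dict with "intrinsics" (3x3 intrinsics, pixels), "extrinsics" (4x4, takes a point from camera to world coordinates). Camera axes: x right, y down, z forward; pixel columns grow to the right and rows downward; lengths in m; the calibration is good to about 2 mm. A picture is of the moment at which its call begins: read the wrist's pose just before it. camera_model takes no time and is no camera call; for the wrist camera it gives the pose at the moment of the call.
A pose or a line that the arm cannot do raises bot.MotionError and nothing moves.
- bot.sign_off(): hands the job in, once; it reports no verdict.
The state is a dict: "time": time; "qpos": joint angles; "qvel": joint speeds; "joint_efforts": joint torques, N m; "position": TCP position; "tool_rot": TCP orientation; "contact_force": force on the tool from outside, world axes, zero at the start; "moment": the same for the moment, N m; "grip_width": finger opening in m.
Only numpy, scipy, OpenCV 4.12 (cv2) and the standard library are available. Lean on these libraries where they do the work, as an engineer would, in place of code of your own. Each camera call takes 0.05 s, during which the arm holds its last target.

## Task

Lay the broad-headed cordless probe flat in the open bay of the cleaning unit, without dropping it, and let go of it. Then push the unit's sliding gate shut over it until the spring catch clicks down into its notch, and stop there: do not go on forcing the gate against the catch. Leave the slim probe and everything else on the table where they are.

Things in the scene. Friction and masses are not known exactly. Their poses are not given: they have to be found in the camera images.
- probe_grip (a point): Middle of the handle of the broad-headed probe, 14 mm above its underside. White cordless ultrasound probe lying flat, T-shaped from above: handle 90 long x 34 wide x 28 high, then a head 34 long x 64 wide x 26 high with grey face. Site x runs along the handle to the head, z up: handle end at -45, head from 45 to 78 (its face to 84). 0.15 to 0.28 kg. Grip across the 34 mm.
- probe: The same broad-headed probe; origin on its underside, 17 mm ahead of probe_grip towards the head; x to the head, z up.
- slim_probe: The other probe, to be left alone: a straight white bar 120 long (x) x 26 x 26 with a grey end and no broad head; origin under its centre. The two probes may lie in either place.
- unit: Cleaning unit: fixed white box, 180 (x) x 420 (y) x 74 high, turned a little either way. Origin on the table; x away from the robot, y to the left, the way the gate shuts. The +y half is the open bay; the -y half a closed deck on which the open gate lies. Along the +x side (x 72 to 108) a ledge 70 high carries the gate's steel bar and the catch.
- bay (a point): Centre of the bay's floor, 30 mm above the table; axes as the unit. The bay is an open well 120 (x) by 170 (y), its rim 74 above the table. The open gate overhangs at most 25 mm of its -y end. The probe fits with its length along y, head either way, and then lies below the gate.
- gate_tab (a point): Centre of the black upright push tab on the gate, 60 (x) x 12 (y) x 36 high, foot 82 and top 118 mm above the table; axes as the unit. Push its -y face or pinch its 12 mm from above. The gate is an aluminium plate 136 x 190 with its top 82 above the table; the tab's centre is 35 mm from its -y end.
- gate (a joint): Travel of the gate towards shut in m (+y of the unit), 0.005 to 0.03 at the start. Drags with 4 to 7 N. It latches somewhere from 0.171 to 0.206, set differently on every unit: feel for it. The push rises to 8 to 11 N over a hump 17 mm long, drops at the click, and within 6 mm the gate stops dead. 14 N of push is ample; over 30 N on the catch overloads it.
- catch (a joint): Height in m (up positive) of the sprung steel roller catch, a plunger with a small black knob in a dark bracket on the ledge, at unit x 82 mm and y -25 to 5 mm, knob top 119 mm above the table. 0 while it rides on the gate's bar, +0.004 on the hump, about -0.006 once clicked into the notch.
There are look-alikes about, which are no part of the job. Leave any black or brown look-alike of the probe alone.

How it is judged:
On the way, in this order (a step that is already met when the one before it is completed fails the run):
1. the broad-headed probe lies flat in the bay, let go, with the gate still open (x of probe_grip in the frame of bay between -0.05 and 0.05 m and y of probe_grip in the frame of bay between -0.065 and 0.065 m and z of probe_grip in the frame of bay between 0 and 0.024 m and angle between probe_grip's own z axis and vertical below 0.2 rad and linear speed of probe below 0.03 m/s and contact force between the fingers and probe below 0.1 N and value of joint gate below 0.1 m), for 0.2 s.
2. the gate is shut and the catch has clicked into its notch (value of joint catch below -0.004 m and value of joint gate above 0.166 m), for 0.2 s.
At the end, for the whole second after the job is handed in: The probe lies flat (0.2 rad) and at rest in the bay, its handle middle within 50 mm (x) and 65 mm (y) of the bay centre and under 24 mm above the floor; the gate has travelled over 166 mm and stands still, with the catch joint below -0.004 (in its notch) (all of step 2 and x of probe_grip in the frame of bay between -0.05 and 0.05 m and y of probe_grip in the frame of bay between -0.065 and 0.065 m and z of probe_grip in the frame of bay between 0 and 0.024 m and angle between probe_grip's own z axis and vertical below 0.2 rad and linear speed of probe below 0.03 m/s and velocity of joint gate between -0.005 and 0.005 m/s); the robot touches nothing.
It fails at once if the catch is overloaded: more than 30 N between gate and catch (contact force between catch and gate above 30 N).
It fails at once if the probe is dropped (it falls free, faster than 0.9 m/s, from more than about 4 cm) (linear speed of probe above 0.9 m/s and contact force between the fingers and probe below 0.1 N).
It fails at once if the slim probe, a gel bottle, the tub of wipes, the pen torch or the steel dish is moved by more than 3 cm (distance of any of slim_probe, gel_a, gel_b, wipes_tub, torch, dish from where it was at the start of the episode above 0.03 m).
It also fails if it takes over 64 s, if anything falls off the work surface, if the arm or the gripper's body presses on something with over 40 N, if the wrist force passes 120 N, or if a joint passes its speed limit or range.

## Working session

There is one attempt and no reset: what is moved stays moved. The work goes in short steps, each a Python script; the robot and the scene stay as the last script left them, time stands still between calls to the robot, and variables do not carry over. Pictures are saved under pics/ and viewed, and the job is handed in when it is done.

```bash
ls; mkdir -p pics; python3 - <<'E'
from rig import bot
import cv2,numpy as np
print(bot.sense(), bot.hold_point_z)
for n in ("top","side"):
    im,d=bot.get_image(n); np.savez(f"pics/{n}0.npz",im=im,d=d)
    cv2.imwrite(f"pics/{n}0.png",cv2.resize(im[:,:,::-1],(800,600)))
    m=bot.camera_model(n); print(n,m["intrinsics"].round(1).tolist(),m["extrinsics"].round(3).tolist())
E
```

```text
pics
{'time': 0.0, 'qpos': array([-1.21309842e+00,  8.79225178e-02,  1.37223439e+00, -3.06255955e-05,
        1.68360368e+00, -1.03105362e-01]), 'qvel': array([-0.0003077 , -0.00033335, -0.00123023, -0.00144466, -0.00166729,
        0.00143704]), 'joint_efforts': array([ 1.49923108e-03, -3.40173018e+01, -3.02425182e+01,  7.19998847e-02,
        3.28593620e-02, -1.54086010e-04]), 'position': array([ 0.24435758, -0.49212359,  0.20433202]), 'tool_rot': array([-3.05648667e+00, -7.16945578e-01,  4.79416112e-04]), 'contact_force': array([-0.62584208,  0.86427137,  0.01845826]), 'moment': array([-0.03772448, -0.02339709, -0.01125643]), 'grip_width': 0.09358422261139575} 0.0188
top [[447.7, 0.0, 253.4], [0.0, 447.7, 197.5], [0.0, 0.0, 1.0]] [[0.006, -0.989, 0.15, 0.231], [-1.0, -0.005, 0.009, -0.102], [-0.008, -0.15, -0.989, 1.325], [0.0, 0.0, 0.0, 1.0]]
side [[472.0, 0.0, 263.0], [0.0, 472.0, 185.1], [0.0, 0.0, 1.0]] [[-0.997, -0.039, 0.061, 0.37], [-0.073, 0.559, -0.826, 0.869], [-0.002, -0.828, -0.56, 0.716], [0.0, 0.0, 0.0, 1.0]]
```

View pics/top0.png

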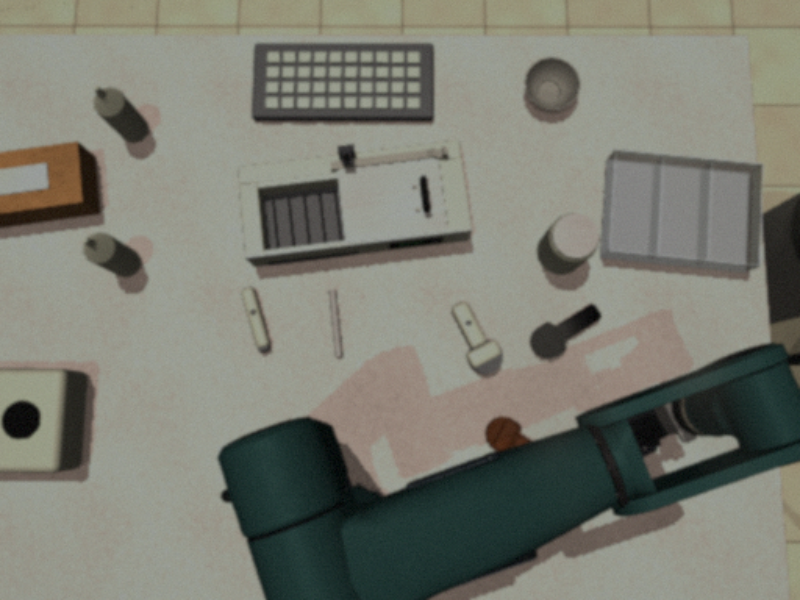

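View pics/side0.png

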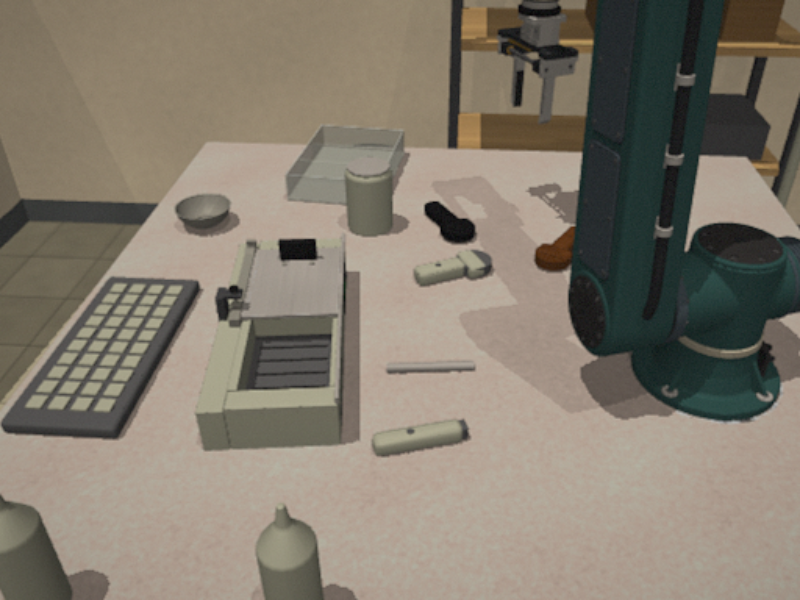

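The top view (800x600 scale) shows the broad probe at about (475,338), with its head towards the robot. The slim probe is at (256,320), the bay at (300,215), the tab at (425,195) and the catch at (346,155). Next I'll measure these from the calibrated depth.

```bash
cat > h.py <<'E'
import numpy as np,cv2
def pts(d,K,T):
    v,u=np.mgrid[:d.shape[0],:d.shape[1]]
    P=np.stack([(u-K[0,2])/K[0,0]*d,(v-K[1,2])/K[1,1]*d,d],-1)
    return P@T[:3,:3].T+T[:3,3]
def ray(uv,z,K,T):
    uv=np.atleast_2d(uv).astype(float)
    r=np.c_[(uv[:,0]-K[0,2])/K[0,0],(uv[:,1]-K[1,2])/K[1,1],np.ones(len(uv))]@T[:3,:3].T
    return T[:3,3]+r*((z-T[2,3])/r[:,2])[:,None]
E
python3 - <<'E'
from rig import bot
from h import *
z=np.load("pics/top0.npz");im,d=z["im"],z["d"];m=bot.camera_model("top");K,T=m["intrinsics"],m["extrinsics"]
W=pts(d,K,T); hsv=cv2.cvtColor(im,cv2.COLOR_RGB2HSV)
np.set_printoptions(precision=4,suppress=True)
print("table z",np.median(W[250:260,100:140,2]))
def roi(u0,v0,u1,v1):
    M=np.zeros(d.shape,bool);M[int(v0*.64):int(v1*.64),int(u0*.64):int(u1*.64)]=1;return M
# probe
for name,R in (("broad",roi(440,290,512,385)),("slim",roi(235,280,280,360))):
    M=R&(W[...,2]>.017)&(W[...,2]<.05)
    p=W[M]; c=p[:,:2].mean(0); w,V=np.linalg.eigh(np.cov(p[:,:2].T)); ax=V[:,1]
    a=(p[:,:2]-c)@ax; b=(p[:,:2]-c)@V[:,0]
    print(name,M.sum(),"ztop",np.percentile(p[:,2],[10,50,90]),c,ax,"along",a.min(),a.max())
    for lo in np.arange(-.08,.08,.01):
        s=(a>=lo)&(a<lo+.01)
        if s.sum()>2: print("  %.3f n%d w %.4f mid %.4f"%(lo+.005,s.sum(),np.ptp(b[s]),(b[s].max()+b[s].min())/2), end="")
    print()
# unit
M=roi(225,130,485,275)&(W[...,2]>.06)&(W[...,2]<.079)
q=W[M][:,:2].astype(np.float32); print("unit rect z.06-.079",cv2.minAreaRect(q), M.sum())
M=roi(225,130,485,275)&(W[...,2]>.06)
q=W[M][:,:2].astype(np.float32); r=cv2.minAreaRect(q);print("unit all",r)
M=roi(405,165,445,225)&(W[...,2]>.1); q=W[M]; print("tab",M.sum(),q[:,2].max() if len(q) else 0, q.mean(0) if len(q) else 0, cv2.minAreaRect(q[:,:2].astype(np.float32)) if len(q) else 0)
M=roi(250,175,350,255)&(W[...,2]<.06)&(W[...,2]>.02); q=W[M]; print("bay",M.sum(),np.median(q[:,2]),cv2.minAreaRect(q[:,:2].astype(np.float32)))
cv2.imwrite("pics/z0.png",cv2.resize(np.clip(W[90:260,130:330,2]*2000,0,255).astype(np.uint8),(800,680),interpolation=0)[:600])
E
```

```text
table z 0.0002612875257885783
broad 695 ztop [0.0219 0.0266 0.0303] [ 0.369  -0.2416] [-0.886  -0.4636] along -0.07946387997118165 0.06288052411188245
  -0.075 n33 w 0.0327 mid 0.0008  -0.065 n41 w 0.0325 mid 0.0011  -0.055 n37 w 0.0329 mid 0.0002  -0.045 n40 w 0.0320 mid 0.0011  -0.035 n38 w 0.0315 mid 0.0003  -0.025 n38 w 0.0335 mid 0.0003  -0.015 n39 w 0.0310 mid -0.0008  -0.005 n42 w 0.0330 mid 0.0000  0.005 n41 w 0.0366 mid -0.0002  0.015 n70 w 0.0636 mid 0.0002  0.025 n75 w 0.0626 mid 0.0002  0.035 n76 w 0.0627 mid -0.0000  0.045 n67 w 0.0591 mid 0.0006  0.055 n49 w 0.0464 mid 0.0008  0.065 n9 w 0.0193 mid 0.0000
slim 365 ztop [0.0201 0.0247 0.0285] [0.4083 0.1743] [-0.9527 -0.3039] along -0.06316117604569757 0.06261414640345783
  -0.065 n6 w 0.0157 mid -0.0014  -0.055 n28 w 0.0229 mid -0.0000  -0.045 n27 w 0.0252 mid -0.0000  -0.035 n31 w 0.0247 mid -0.0009  -0.025 n30 w 0.0257 mid -0.0013  -0.015 n31 w 0.0256 mid -0.0004  -0.005 n31 w 0.0263 mid -0.0009  0.005 n29 w 0.0255 mid -0.0009  0.015 n33 w 0.0259 mid -0.0012  0.025 n25 w 0.0212 mid -0.0008  0.035 n31 w 0.0252 mid -0.0000  0.045 n32 w 0.0257 mid -0.0008  0.055 n26 w 0.0189 mid -0.0005  0.065 n5 w 0.0149 mid 0.0006
unit rect z.06-.079 ((0.6284916400909424, -0.009455040097236633), (0.18353523313999176, 0.42063820362091064), 7.288015842437744) 3082
unit all ((0.4732951521873474, -0.030515596270561218), (0.49816954135894775, 0.42037928104400635), 7.604823589324951)
tab 102 1.324887750718373 [ 0.6135 -0.1397  0.1519] ((0.44337934255599976, -0.1279105246067047), (0.020987574011087418, 0.4265146553516388), 85.73925018310547)
bay 2027 0.030832435316964446 ((0.593726396560669, 0.08473092317581177), (0.1365477740764618, 0.15512199699878693), 7.613330364227295)
```

View pics/z0.png

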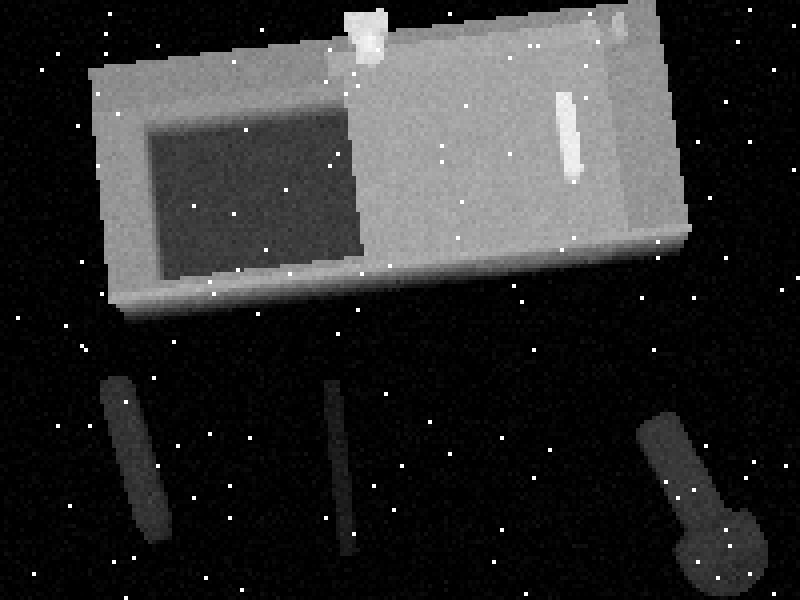

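```bash
python3 - <<'E'
from rig import bot
from h import *
np.set_printoptions(precision=4,suppress=True)
from scipy.spatial.transform import Rotation as R
z=np.load("pics/top0.npz");im,d=z["im"],z["d"];m=bot.camera_model("top");K,T=m["intrinsics"],m["extrinsics"]
W=pts(cv2.medianBlur(d,5),K,T)
M=np.zeros(d.shape,bool);M[83:176,144:310]=1
Z=W[...,2]
q=W[M&(Z>.066)&(Z<.086)][:,:2].astype(np.float32);r=cv2.minAreaRect(q);print("unit",r)
a=np.radians(r[2]) if r[1][0]<r[1][1] else np.radians(r[2]-90)
U=np.array([[np.cos(a),-np.sin(a)],[np.sin(a),np.cos(a)]])
def loc(p): return (p-np.array(r[0]))@U
f=loc(W[M&(Z<.045)&(Z>.02)][:,:2]); f=f[(abs(f[:,0])<.08)&(abs(f[:,1])<.2)]
print("floor loc pct",np.percentile(f,[0,.5,2,98,99.5,100],axis=0).T)
t=W[M&(Z>.105)&(Z<.13)]; l=loc(t[:,:2])
s=l[:,1]<-.04; print("tab",s.sum(),l[s].mean(0),l[s].min(0),l[s].max(0),t[s,2].max(), "world",t[s].mean(0))
s=~s; print("catch",s.sum(),l[s].mean(0),l[s].min(0),l[s].max(0),t[s,2].max())
g=W[M&(Z>.078)&(Z<.086)];lg=loc(g[:,:2]);s=abs(lg[:,0])<.05;print("gate y",np.percentile(lg[s,1],[0,1,99,100]),np.median(g[s,2]))
# look pose
for yaw in (0,):
  try:
    for tool in np.radians([27.6,-152.4]):  # tool y along jaw
        pass
  except: pass
ax=np.array([-.886,-.4636]);th=np.arctan2(ax[1],ax[0])
for k in (0,np.pi):
    # tool z down, tool x along (th+k)
    x=np.array([np.cos(th+k),np.sin(th+k),0]);zz=np.array([0,0,-1.]);y=np.cross(zz,x)
    rv=R.from_matrix(np.c_[x,y,zz]).as_rotvec()
    print(k,rv,bot.solve_ik([.40,-.225,.2],rv))
    for dr in (np.radians(69.8+0.0),np.radians(-110.2)):
        rot=(R.from_euler("z",dr)*R.from_rotvec(rv)).as_rotvec(); print("   place",dr,bot.solve_ik([.6,.1,.15],rot))
E
```

```text
unit ((0.6303665637969971, -0.0096321702003479), (0.1852203607559204, 0.42070165276527405), 7.49531364440918)
floor loc pct [[-0.0695 -0.0675 -0.0656  0.041   0.0418  0.0427]
 [ 0.0274  0.0285  0.0309  0.1738  0.1751  0.1755]]
tab 86 [-0.0212 -0.1295] [-0.0488 -0.1361] [ 0.0058 -0.1238] 0.11758436384059179 world [ 0.6263 -0.1408  0.1153]
catch 101 [0.0714 0.0024] [ 0.0522 -0.012 ] [0.0891 0.017 ] 0.1173728940956722
gate y [-0.1655 -0.1633  0.0231  0.025 ] 0.08218894207689031
0 [ 0.7499 -3.0508 -0.    ] None
   place 1.218239817892042 None
   place -1.9233528356977512 [ 0.072   0.2328  1.3143  0.      1.5945 -0.0576]
3.141592653589793 [3.0508 0.7499 0.    ] [-0.636  -0.1164  1.5825 -0.      1.6755  0.4527]
   place 1.218239817892042 [ 0.072   0.2328  1.3143  0.      1.5945 -0.0576]
   place -1.9233528356977512 None
```

```bash
python3 - <<'E'
from rig import bot
from h import *
np.set_printoptions(precision=4,suppress=True)
bot.movep([.385,-.235,.22],[3.0508,.7499,0])
bot.pause(.2)
m=bot.camera_model("wrist");im,d=bot.get_image("wrist");K,T=m["intrinsics"],m["extrinsics"]
np.savez("pics/w1.npz",im=im,d=d,K=K,T=T);cv2.imwrite("pics/w1.png",im[:,:,::-1])
print(bot.sense()["time"],bot.sense()["contact_force"],T[:3,3])
W=pts(cv2.medianBlur(d,5),K,T);Z=W[...,2];M=(Z>.012)&(Z<.05)&(np.hypot(W[...,0]-.38,W[...,1]+.24)<.1)
p=W[M];c=p[:,:2].mean(0);w,V=np.linalg.eigh(np.cov(p[:,:2].T));ax=V[:,1]
if ax[0]>0: ax=-ax
n=np.array([-ax[1],ax[0]])
a=(p[:,:2]-c)@ax;b=(p[:,:2]-c)@n
print(M.sum(),c,ax,np.degrees(np.arctan2(ax[1],ax[0])),a.min(),a.max())
for lo in np.arange(-.09,.08,.006):
    s=(a>=lo)&(a<lo+.006)
    if s.sum()>2: print("%.3f n%d w %.4f mid %.4f z %.4f"%(lo+.003,s.sum(),np.ptp(b[s]),(b[s].max()+b[s].min())/2,np.percentile(p[s,2],90)))
E
```

```text
1.4833 [-0.5435 -0.9085 -0.5197] [ 0.4449 -0.2042  0.3992]
3643 [ 0.3722 -0.2397] [-0.8895 -0.457 ] -152.80847964651687 -0.0759034509255477 0.06685434249698662
-0.075 n86 w 0.0294 mid -0.0002 z 0.0265
-0.069 n134 w 0.0320 mid -0.0002 z 0.0281
-0.063 n135 w 0.0319 mid -0.0002 z 0.0283
-0.057 n135 w 0.0321 mid -0.0001 z 0.0283
-0.051 n135 w 0.0322 mid -0.0001 z 0.0283
-0.045 n133 w 0.0324 mid -0.0001 z 0.0283
-0.039 n135 w 0.0324 mid -0.0000 z 0.0289
-0.033 n132 w 0.0326 mid -0.0000 z 0.0290
-0.027 n124 w 0.0328 mid 0.0000 z 0.0283
-0.021 n122 w 0.0328 mid 0.0001 z 0.0282
-0.015 n135 w 0.0330 mid 0.0001 z 0.0283
-0.009 n130 w 0.0332 mid 0.0001 z 0.0282
-0.003 n113 w 0.0333 mid 0.0001 z 0.0283
0.003 n132 w 0.0334 mid 0.0002 z 0.0282
0.009 n138 w 0.0442 mid 0.0002 z 0.0273
0.015 n240 w 0.0601 mid 0.0001 z 0.0260
0.021 n240 w 0.0625 mid 0.0002 z 0.0272
0.027 n205 w 0.0625 mid 0.0003 z 0.0274
0.033 n231 w 0.0626 mid 0.0003 z 0.0274
0.039 n198 w 0.0628 mid 0.0003 z 0.0272
0.045 n158 w 0.0618 mid -0.0004 z 0.0254
0.051 n201 w 0.0565 mid -0.0003 z 0.0235
0.057 n140 w 0.0501 mid -0.0010 z 0.0234
0.063 n99 w 0.0398 mid -0.0010 z 0.0233
0.069 n12 w 0.0146 mid -0.0003 z 0.0230
```

View pics/w1.png

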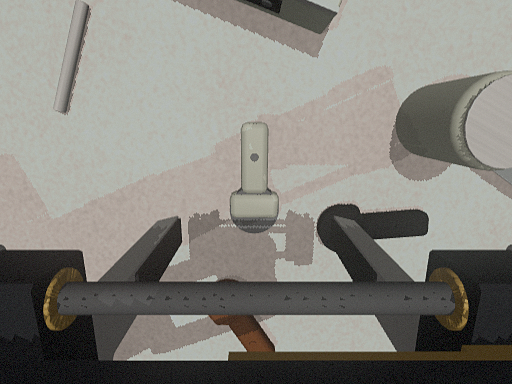

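The wrist view shows the probe handle centred at (255,158), the head at (254,208) and a bulging grey face reaching about (254,230). It is about 143 mm long overall, against the stated 129 mm. Both views put the handle middle at about (0.400, -0.2255), so I'll grasp there.

```bash
python3 - <<'E'
from rig import bot
from h import *
from scipy.spatial.transform import Rotation as R
np.set_printoptions(precision=4,suppress=True)
def down(deg):
    t=np.radians(deg);x=np.array([np.cos(t),np.sin(t),0]);z=np.array([0,0,-1.]);return R.from_matrix(np.c_[x,np.cross(z,x),z]).as_rotvec()
rv=down(27.3)
bot.movep([.400,-.2255,.08],rv)
bot.command_gripper(.065)
print(bot.movel([.400,-.2255,.005],rv,vel=.08,f_stop=8)); print(bot.sense()["position"])
bot.command_gripper(0.0); s=bot.sense();print(s["grip_width"],s["contact_force"],s["time"])
bot.movel([.400,-.2255,.16],rv,vel=.1); bot.pause(.2)
s=bot.sense();print(s["grip_width"],s["contact_force"],s["moment"],s["position"],s["time"])
m=bot.camera_model("wrist");im,d=bot.get_image("wrist");np.savez("pics/w2.npz",im=im,d=d,K=m["intrinsics"],T=m["extrinsics"]);cv2.imwrite("pics/w2.png",im[:,:,::-1])
E
```

```text
False
[ 0.4005 -0.2259  0.0056]
0.03387632232313461 [0.1263 0.5192 0.7971] 4.4083
0.03382601649445515 [ 0.5198 -0.2847 -3.5722] [-0.0034 -0.0813  0.0024] [ 0.3998 -0.2254  0.1596] 6.3083
```

View pics/w2.png

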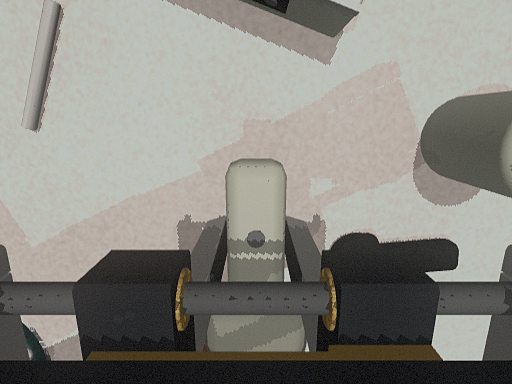

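The grasp holds: width 33.8 mm, load about 3.6 N, and the handle is visible level between the jaws. Next I'll check the held pose and look at the bay from above.

```bash
cat >> h.py <<'E'
from scipy.spatial.transform import Rotation as R
def down(deg):
    t=np.radians(deg);x=np.array([np.cos(t),np.sin(t),0]);z=np.array([0,0,-1.]);return R.from_matrix(np.c_[x,np.cross(z,x),z]).as_rotvec()
C=np.array([.6304,-.0096]);A=np.radians(7.5);U=np.array([[np.cos(A),-np.sin(A)],[np.sin(A),np.cos(A)]])
def wld(x,y): return C+U@np.array([x,y])
def loc(p): return (p-C)@U
E
python3 - <<'E'
from rig import bot
from h import *
np.set_printoptions(precision=4,suppress=True)
z=np.load("pics/w2.npz");W=pts(cv2.medianBlur(z["d"],5),z["K"],z["T"]);Z=W[...,2]
M=(Z>.15)&(Z<.21);M[:, :222]=0;M[:,292:]=0;M[250:]=0
p=W[M]; t=np.radians(27.3); a=(p[:,:2]-[.3998,-.2254])@[np.cos(t),np.sin(t)]
print("handle end a",np.percentile(a,[1,50,99,100]),"z",np.percentile(p[:,2],[5,50,95]))
i=p[:,2]>.17; print("slope",np.polyfit(a[i],p[i,2],1))
p1=np.r_[wld(-.018,.03),.25]
bot.movel([.42,-.2,.25],down(27.3),vel=.2)
bot.movep(p1,down(97.5)); bot.pause(.15)
m=bot.camera_model("wrist");im,d=bot.get_image("wrist");np.savez("pics/w3.npz",im=im,d=d,K=m["intrinsics"],T=m["extrinsics"]);cv2.imwrite("pics/w3.png",im[:,:,::-1])
s=bot.sense();print(s["time"],s["grip_width"],s["position"])
W=pts(cv2.medianBlur(d,5),m["intrinsics"],m["extrinsics"]);L=loc(W[...,:2]);Z=W[...,2]
f=(Z>.02)&(Z<.045)&(abs(L[...,0])<.08)&(L[...,1]<.2)&(L[...,1]>-.02); print("floor",f.sum(),np.median(Z[f]),[np.percentile(L[f][:,k],[0,1,5,95,99,100]) for k in (0,1)])
u=(Z>.066)&(Z<.08)&(abs(L[...,0])<.13)&(L[...,1]>-.02)&(L[...,1]<.25);print("rim",u.sum(),[np.percentile(L[u][:,k],[0,1,99,100]) for k in (0,1)],np.percentile(Z[u],[5,50,95]))
E
```

```text
handle end a [-0.0032  0.0208  0.0453  0.0454] z [0.175  0.1823 0.1836]
slope [-0.0633  0.1828]
8.2917 0.034003600822254246 [0.6083 0.0164 0.2505]
floor 11518 0.03022274253398094 [array([-0.0797, -0.0795, -0.0761,  0.0371,  0.0405,  0.0407]), array([0.017 , 0.0225, 0.0392, 0.1732, 0.1762, 0.1765])]
rim 12865 [array([-0.0883, -0.0873,  0.0871,  0.0897]), array([-0.0196,  0.0258,  0.2103,  0.2121])] [0.0695 0.0735 0.0745]
```

View pics/w3.png

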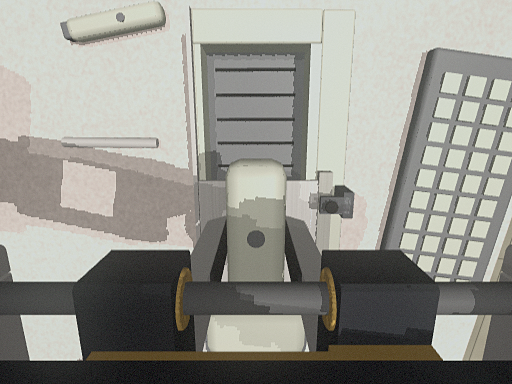

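The wrist view shows the bay opening between rows 45 and 180, columns 210 to 298, with the catch at (340,203). The bay floor fits the stated sizes: z = 0.030, and x from -0.080 to 0.041 in the unit frame. I'll lower the probe, head towards the gate, with a force stop.

```bash
python3 - <<'E'
from rig import bot
from h import *
np.set_printoptions(precision=4,suppress=True)
xy=wld(-.0195,.1264); rv=down(97.5)
bot.movep([*xy,.2],rv); bot.movel([*xy,.105],rv,vel=.12); bot.pause(.2)
print(bot.sense()["contact_force"],bot.sense()["position"],loc(bot.sense()["position"][:2]))
r=bot.movel([*xy,.0345],rv,vel=.05,f_stop=4); s=bot.sense();print(r,s["position"],s["contact_force"],s["time"])
for n in("side","wrist"):
    im,d=bot.get_image(n);cv2.imwrite(f"pics/{n}4.png",im[:,:,::-1])
E
```

```text
[ 0.0614 -0.0964 -2.4371] [0.5953 0.1133 0.1062] [-0.0188  0.1264]
True [0.5944 0.1132 0.0352] [ 0.5307 -0.305   4.9962] 11.2583
```

View pics/side4.png

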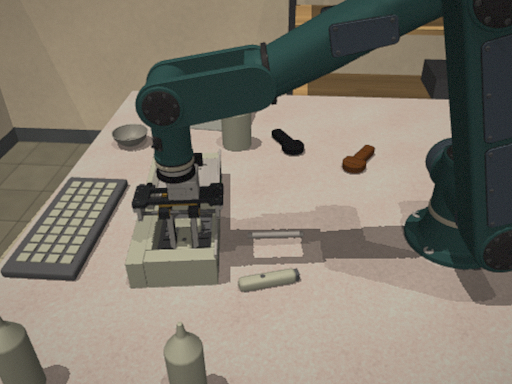

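View pics/wrist4.png

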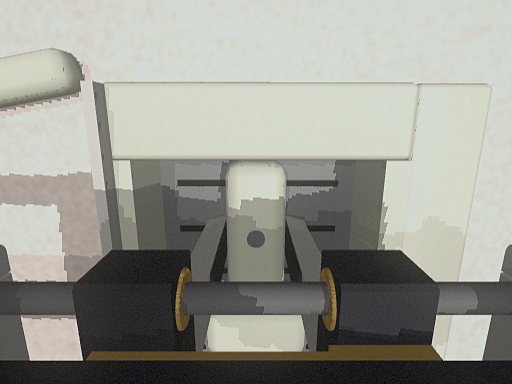

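Contact came at z = 0.0352 and I expected the floor at about 0.0356, so the probe is on the floor and clear of the gate. Releasing it.

```bash
python3 - <<'E'
from rig import bot
from h import *
np.set_printoptions(precision=4,suppress=True)
xy=wld(-.0195,.1264); rv=down(97.5)
bot.command_gripper(.06); bot.pause(.1)
s=bot.sense();print(s["grip_width"],s["contact_force"])
bot.movel([*s["position"][:2],.15],rv,vel=.12)
bot.movel([*wld(-.02,.02),.26],rv,vel=.25);bot.pause(.1)
m=bot.camera_model("wrist");im,d=bot.get_image("wrist");cv2.imwrite("pics/w5.png",im[:,:,::-1])
W=pts(cv2.medianBlur(d,5),m["intrinsics"],m["extrinsics"]);L=loc(W[...,:2]);Z=W[...,2]
f=(Z>.046)&(Z<.064)&(abs(L[...,0]+.02)<.05)&(L[...,1]>.03)&(L[...,1]<.173)
for lo in np.arange(.03,.18,.01):
    k=f&(L[...,1]>=lo)&(L[...,1]<lo+.01)
    if k.sum()>5: print("%.3f x %.4f %.4f z %.4f"%(lo,L[k][:,0].min(),L[k][:,0].max(),np.median(Z[k])))
g=(Z>.079)&(Z<.087)&(abs(L[...,0]+.02)<.05);print("gate edge",np.percentile(L[g][:,1],[99,100]))
print(bot.sense()["time"])
E
```

```text
0.06026493088318157 [-0.2134  0.1798 -0.053 ]
0.030 x -0.0435 0.0025 z 0.0532
0.040 x -0.0498 0.0088 z 0.0532
0.050 x -0.0522 0.0111 z 0.0560
0.060 x -0.0520 0.0110 z 0.0571
0.070 x -0.0521 0.0110 z 0.0566
0.080 x -0.0494 0.0082 z 0.0544
0.090 x -0.0367 -0.0045 z 0.0579
0.100 x -0.0366 -0.0046 z 0.0579
0.110 x -0.0365 -0.0048 z 0.0577
0.120 x -0.0364 -0.0035 z 0.0579
0.130 x -0.0363 -0.0037 z 0.0580
0.140 x -0.0375 -0.0038 z 0.0579
0.150 x -0.0375 -0.0040 z 0.0579
0.160 x -0.0374 -0.0041 z 0.0571
0.170 x -0.0314 -0.0077 z 0.0544
gate edge [0.0251 0.0263]
14.1167
```

View pics/w5.png

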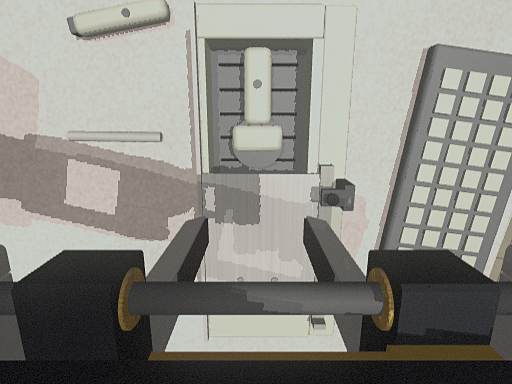

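The picture shows the probe flat in the bay, handle at (258,85) and head at (258,138). Its top is at z = 0.058, as it should be on the floor, and the gate edge is clear at row 174. Now I'll push the tab with closed fingers.

```bash
python3 - <<'E'
from rig import bot
from h import *
np.set_printoptions(precision=4,suppress=True)
rv=down(97.5)
bot.command_gripper(0.0)
bot.movel([*wld(-.02,-.178),.2],rv,vel=.2)
bot.movel([*wld(-.02,-.178),.092],rv,vel=.12,f_stop=6)
bot.pause(.2);f0=bot.sense()["contact_force"];np.save("f0.npy",f0);print("f0",f0,bot.sense()["position"])
r=bot.movel([*wld(-.02,-.125),.092],rv,vel=.04,f_stop=3);s=bot.sense();yc=loc(s["position"][:2])[1];print("contact",r,yc,(s["contact_force"]-f0)[:2]@U)
np.save("yc.npy",yc)
r=bot.movel([*wld(-.02,yc+.12),.092],rv,vel=.06,f_stop=10);s=bot.sense();print(r,loc(s["position"][:2]),(s["contact_force"]-f0)[:2]@U,s["time"])
E
```

```text
f0 [-0.0378  0.0492 -0.1744] [ 0.6344 -0.1889  0.0932]
contact True -0.14310450002833566 [0.8856 0.2186]
False [-0.0208 -0.0252] [ 0.5925 -4.9968] 20.575
```

```bash
python3 - <<'E'
from rig import bot
from h import *
np.set_printoptions(precision=4,suppress=True)
rv=down(97.5);f0=np.load("f0.npy");yc=float(np.load("yc.npy"))
F=lambda s:-((s["contact_force"]-f0)[:2]@U)[1]
y=yc+.126; print(bot.movel([*wld(-.02,y),.092],rv,vel=.04,f_stop=6))
pk=0
while y<yc+.2:
    y+=.0015
    f=F(bot.sense()); r=bot.movel([*wld(-.02,y),.092],rv,vel=.015,f_stop=max(3,14-max(f,0)))
    s=bot.sense();f=F(s);pk=max(pk,f)
    print("%.4f act %.4f f %.2f %s t %.1f"%(y-yc,loc(s["position"][:2])[1]-yc,f,r,s["time"]))
    if r or (pk>7.5 and f<pk-3) or s["time"]>50: break
E
```

```text
False
0.1275 act 0.1258 f 5.59 False t 21.1
0.1290 act 0.1273 f 6.77 False t 21.4
0.1305 act 0.1288 f 5.19 False t 21.6
0.1320 act 0.1303 f 6.33 False t 21.9
0.1335 act 0.1318 f 4.86 False t 22.1
0.1350 act 0.1333 f 5.20 False t 22.4
0.1365 act 0.1348 f 6.34 False t 22.6
0.1380 act 0.1363 f 5.78 False t 22.9
0.1395 act 0.1378 f 4.63 False t 23.1
0.1410 act 0.1393 f 5.85 False t 23.4
0.1425 act 0.1408 f 5.39 False t 23.6
0.1440 act 0.1423 f 6.07 False t 23.9
0.1455 act 0.1438 f 6.10 False t 24.1
0.1470 act 0.1453 f 5.77 False t 24.4
0.1485 act 0.1466 f 6.48 False t 24.6
0.1500 act 0.1475 f 7.09 False t 24.9
0.1515 act 0.1488 f 7.64 False t 25.1
0.1530 act 0.1501 f 7.72 False t 25.4
0.1545 act 0.1515 f 7.47 False t 25.6
0.1560 act 0.1530 f 8.78 False t 25.9
0.1575 act 0.1544 f 7.82 False t 26.1
0.1590 act 0.1558 f 7.86 False t 26.4
0.1605 act 0.1579 f 6.49 False t 26.6
0.1620 act 0.1599 f 6.67 False t 26.9
0.1635 act 0.1615 f 5.45 False t 27.1
```

```bash
cat > knob.py <<'E'
from rig import bot
from h import *
def knob(tag):
    o={}
    for n in("side","top"):
        m=bot.camera_model(n);im,d=bot.get_image(n);cv2.imwrite(f"pics/{n}{tag}.png",im[:,:,::-1])
        W=pts(d,m["intrinsics"],m["extrinsics"]);L=loc(W[...,:2]);Z=W[...,2]
        k=(Z>.1)&(Z<.13)&(L[...,0]>.055)&(L[...,0]<.105)&(abs(L[...,1])<.03)
        o[n]=(k.sum(),np.sort(Z[k])[-12:].round(4))
    return o
if __name__=="__main__":
    import sys;print(knob(sys.argv[1]))
E
python3 knob.py 6; python3 - <<'E'
import cv2
a=cv2.imread("pics/side6.png");b=cv2.imread("pics/side0.png");b=cv2.resize(b,(512,384))
import numpy as np
c=lambda i:cv2.resize(i[165:245,110:210],(400,320),interpolation=cv2.INTER_CUBIC)
cv2.imwrite("pics/c6.png",np.hstack([c(b),c(a)]))
E
```

```text
{'side': (np.int64(158), array([0.1226, 0.1227, 0.123 , 0.123 , 0.1233, 0.1235, 0.1238, 0.1239,
       0.1241, 0.1245, 0.1245, 0.1253])), 'top': (np.int64(0), array([], dtype=float64))}
```

View pics/c6.png

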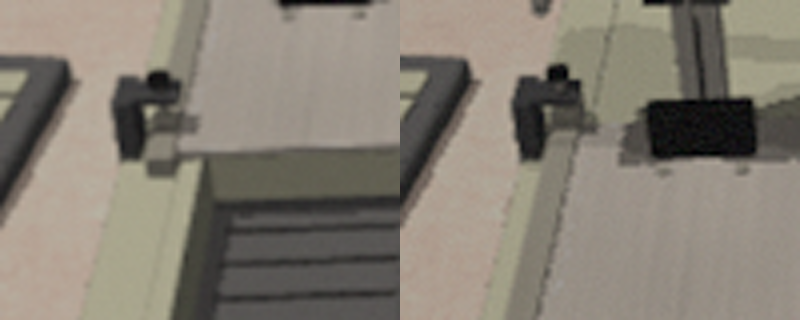

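Compared with the start, the knob at crop (557,72) stands about 4 mm higher, at z ≈ 0.123. It is on top of the hump and has not clicked, so I'll keep stepping.

```bash
python3 - <<'E'
from rig import bot
from h import *
from knob import knob
rv=down(97.5);f0=np.load("f0.npy");yc=float(np.load("yc.npy"))
F=lambda s:-((s["contact_force"]-f0)[:2]@U)[1]
y=yc+.1635
while y<yc+.2:
    y+=.001
    f=F(bot.sense()); r=bot.movel([*wld(-.02,y),.092],rv,vel=.012,f_stop=max(3,13-max(f,0)))
    s=bot.sense();f=F(s); k=knob("7")["side"][1]
    kk=np.median(k) if len(k) else 0
    print("%.4f act %.4f f %.2f %s knob %.4f t %.1f"%(y-yc,loc(s["position"][:2])[1]-yc,f,r,kk,s["time"]))
    if r or kk<.117 or f<1.5: break
E
```

```text
0.1645 act 0.1624 f 5.58 False knob 0.1235 t 27.5
0.1655 act 0.1634 f 4.92 False knob 0.1232 t 27.8
0.1665 act 0.1652 f 4.40 False knob 0.1231 t 28.2
0.1675 act 0.1679 f 2.33 False knob 0.1141 t 28.5
```

The force dropped to 2.3 N and the knob fell from 0.123 to 0.114, so it has clicked. I'll back off, retreat and verify.

```bash
python3 - <<'E'
from rig import bot
from h import *
from knob import knob
np.set_printoptions(precision=4,suppress=True)
rv=down(97.5)
bot.pause(.3);print(knob("8")["side"])
y=loc(bot.sense()["position"][:2])[1]
bot.movel([*wld(-.02,y-.025),.092],rv,vel=.06)
print("after release",knob("8b")["side"])
bot.movel([*wld(-.02,y-.025),.2],rv,vel=.15)
bot.movel([*wld(-.02,-.12),.27],rv,vel=.2);bot.pause(.3)
print("final",knob("9"));print(bot.sense()["contact_force"],bot.sense()["time"])
m=bot.camera_model("wrist");im,d=bot.get_image("wrist");cv2.imwrite("pics/w9.png",im[:,:,::-1])
W=pts(cv2.medianBlur(d,5),m["intrinsics"],m["extrinsics"]);L=loc(W[...,:2]);Z=W[...,2]
k=(Z>.1)&(Z<.13)&(abs(L[...,0]+.02)<.04)&(L[...,1]<.09)&(L[...,1]>-.03);print("tab",k.sum(),L[k].mean(0),L[k].min(0),L[k].max(0))
k=(Z>.1)&(Z<.13)&(L[...,0]>.055)&(L[...,0]<.11)&(abs(L[...,1])<.03);print("wrist knob",np.sort(Z[k])[-12:])
E
python3 -c "
import cv2,numpy as np
c=lambda i:cv2.resize(i[165:245,110:210],(400,320),interpolation=cv2.INTER_CUBIC)
a=cv2.imread('pics/side9.png');cv2.imwrite('pics/c9.png',np.hstack([c(a),cv2.resize(cv2.imread('pics/top9.png'),(400,320))]))"
```

```text
(np.int64(134), array([0.1127, 0.1127, 0.1129, 0.113 , 0.1131, 0.1133, 0.114 , 0.1143,
       0.1144, 0.1144, 0.1144, 0.1146]))
after release (np.int64(140), array([0.1131, 0.1135, 0.1138, 0.1139, 0.1139, 0.1142, 0.1143, 0.1147,
       0.1153, 0.1153, 0.1154, 0.1155]))
final {'side': (np.int64(135), array([0.1131, 0.1132, 0.1132, 0.1133, 0.1133, 0.1138, 0.1139, 0.1145,
       0.1146, 0.1147, 0.115 , 0.1151])), 'top': (np.int64(16), array([0.1081, 0.1088, 0.1094, 0.1097, 0.1098, 0.1106, 0.1113, 0.1117,
       0.1117, 0.1118, 0.1121, 0.1142]))}
[-0.089  -0.1915  0.5289] 31.7917
tab 984 [-0.0195  0.039 ] [-0.0493  0.0345] [0.0102 0.0465]
wrist knob [0.1131 0.1132 0.1132 0.1132 0.1132 0.1133 0.1133 0.1133 0.1133 0.1134
 0.1134 0.1134]
```

View pics/c9.png

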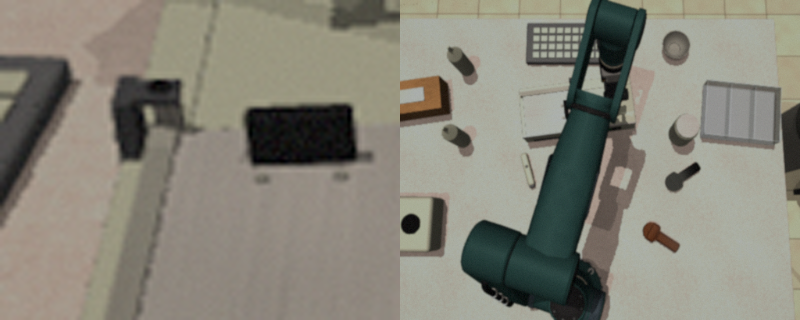

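View pics/w9.png

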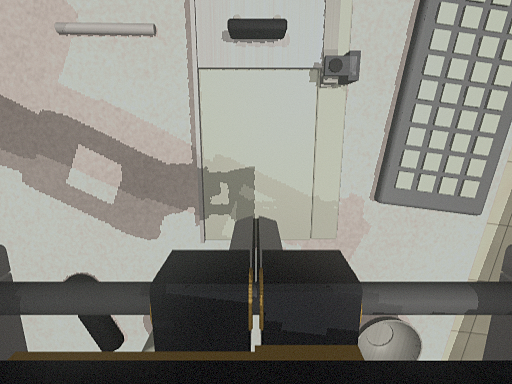

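The knob top is at 0.1133, which is 119 mm less about 5.7 mm, so the catch is in its notch. The tab has moved about 168 mm, the gate is shut and the arm is clear. Handing in.

```bash
python3 -c "
from rig import bot
print(bot.sign_off())"
```

```text
the job is handed in; nothing more can be done
None
```

The broad-headed probe is lying flat in the bay and let go, and the gate is pushed shut and latched. I handed in at about 32 s. I did not touch the slim probe or anything else on the table.

- **Probe:** after I let go, its handle top measured 58 mm above the table, which is the 30 mm floor plus its 28 mm height. The handle middle was about 35 mm from the bay centre along y and under 2 mm along x. I could not see it again once the gate covered it.
- **Gate and catch:** the push felt about 5–6 N of drag, rose to 8.8 N over the hump, then fell to 2.3 N at the click, where I stopped. The knob dropped from 123 mm to 113.3 mm and stayed there after I backed off, about 5.7 mm below its height at the start. The tab moved about 168 mm from where it started. I put the joint travel at about 0.19 m, but the starting value was only estimated from how far the gate overhung the bay.
- **Disagreement:** the probe measured about 143 mm long, not the 129 mm listed, because its grey face bulges further out. I used the measured length and it fitted between the gate edge and the bay wall.
- **Not re-measured:** I did not measure the bystander objects' positions at the end. They looked unmoved in the last pictures.

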